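Load and index the movement carrier on the inspection stage

TASK

Seat the square white movement carrier flat between the corner guides of the swivel stage, and turn the stage by its upright black post until the post rests at the fourth click clockwise (seen from above) from the thick zero bar. Once both are done, fold the clamp arm down fully onto the carrier. Leave the other things on the bench where they are.

Things in the scene. Friction and masses are not known exactly. Their poses are not given: they have to be found in the camera images.
- stage: Fixed base of the stage: cream disc 240 mm across, 30 mm high, with a 70 mm wide tongue on its +y side carrying the clamp hinge. Origin: centre of the underside, on the vertical swivel axis. Its rim has a black mark per click, 20 degrees apart: thin ones and one thick raised one (the zero bar), from three clicks anticlockwise to five clockwise of the zero bar.
- swivel (a joint): Swivel angle, rad: 0 with the post at the zero bar, growing clockwise seen from above. Clicks into rest every 20 degrees (0.349), so the fourth click clockwise is 1.396. Stops at -1.26 and 1.95. About 8 N on the post carries it over a click; let go between clicks it snaps to the nearer one. Starts at rest in one of the clicks from -60 to +20 degrees.
- post (a point): Centre of the top of the upright black round post that turns the swivel: 18 mm in diameter, 70 mm tall, top 114 mm above the bench, standing on the end of a tongue of the swivel table, 85 mm from the swivel axis. Frame: x points from the swivel axis to the post, z up.
- nest (a point): Centre of the seat on the aluminium swivel table (144 mm across), on the swivel axis, 44 mm above the bench; the carrier's underside rests here. Four L-shaped corner guides, 5 mm high and thick, legs about 20 mm, enclose a 66 mm square turned 45 degrees from this frame (one corner points at the post); the middles of the sides are open. Frame: x towards the post, z up.
- carrier: The part to load: square white plastic block 60 x 60 x 30 mm high with a flat round dark cap 48 mm across on top, 0.11 to 0.22 kg, lying loose on the bench to the right (-y side) of the stage. Any quarter turn is right. Origin: centre of its underside, sides along its x and y.
- clamp (a joint): Angle of the clamp arm, rad: 0 fully down (arm level), growing as it is raised; starts at 1.6 to 1.8: upright, leaning back a little, its cross bar 260 mm above the bench (mind it when passing over); stop at 1.9. Stiff hinge, stays where it is left: 2 to 5 N at the cross bar moves it. With the carrier seated the arm goes down to 0; with the carrier up on the guides it cannot.
- zero_bar (a point): Middle of the top of the thick black zero bar on the rim, 20 x 9 mm, 4 mm high, 106 mm from the swivel axis, 70 degrees clockwise of the stage's +x direction.
- clamp_hinge (a point): Axis of the clamp, 125 mm from the swivel axis in the stage's +y direction and 89 mm above the bench. The axis is parallel to the stage's x. Frame turns with the arm: the arm runs along its -y, z is up when the arm is down.
- clamp_bar (a point): Centre of the black round cross bar at the free end of the steel arm (16 mm wide, 12 mm thick): 14 mm in diameter, 70 mm long, parallel to the hinge axis and 165 mm from it. A rubber pad 24 mm across sits under the arm 125 mm from the hinge and presses on the carrier's middle. Down, the bar lies 40 mm beyond the swivel axis, 89 mm above the bench.
- pot_a: Bystander: round white movement pot, 64 mm across, 26 mm high, origin under its centre.
- pot_b: Bystander: another such round pot.
- partsbox: Bystander: clear open plastic box 70 x 100 x 28 mm, origin under its centre.
- driver: Bystander: screwdriver 150 mm long, lying.
- blower: Bystander: black rubber blower bulb standing up, 62 mm across, 105 mm high.
- brush: Bystander: brush with wooden handle, 160 mm long, lying.
Not all that is in view belongs to the job. Leave any red or turquoise look-alike of the brush alone.

How it is judged:
By the outcome, as a careful person would: the job done as asked, in the order asked, and still so for the second after the job is handed in, with the robot touching nothing.
It also fails if it takes over 72 s, if anything falls off the work surface, if the arm or the gripper's body presses on something with over 40 N, if the wrist force passes 120 N, or if a joint passes its speed limit or range.

ROBOT

A 6-joint arm with a two-finger parallel gripper is mounted at the origin on the work surface. World frame = base frame: x ahead of the robot, y to its left, z up, the work surface at z = 0. Lengths are in m, angles in rad, forces in N, time in s.
With the tool pointing down it reaches from about 0.275 to 0.875 m from the base axis. Payload 12.5 kg.
Tool frame: the origin (TCP) lies on the centre line of the jaws, within the pads' length; the fingertips stand 25 mm ahead of it and the grasp point (between the pads) lies 6 mm ahead of it; z points along the fingers, y is the direction in which the jaws open and shut (so a half turn about z gives the same grasp; the last joint's range is limited). The gripper opens to 85 mm and grips with 20 to 120 N. Pads are 22 mm wide; open, the fingers measure 114 mm over their backs; the gripper's body (76 mm by 85 mm) begins 54 mm behind the grasp point. The pads swing forward as they close: fully open they stand 13 mm farther back than shut.
Start: joints at [-1.223, 0.351, 1.652, -0, 1.139, -0.085], TCP at [0.231, -0.499, 0.256] pointing down, gripper open.
Joint ranges: [-2.75, 2.75], [-0.79, 2.1], [0.01, 2.65], [-1.57, 4.71], [0.07, 3.14], [-2.87, 2.87]. Speed limits (rad/s): [2.22, 2.22, 2.79, 3.14, 3.14, 3.14].

INTERFACE

Orientations are given as a rotation vector (axis times angle).
In Python, from workcell import robot, camera gives the robot as it stands. The module is installed in compiled form; this text tells all that it offers.
- The arm moves only by the tool move_arm, never from a script. Its argument "rows" is a list of rows, each a list of 3 entries, a list of its own where there are three numbers: the shift along the tool's x, y, z in mm, then the turn, a rotation vector about the tool's x, y, z in degrees, then the opening, from 0 (shut) to 1 (fully open). In form: [[[tx, ty, tz], [ax, ay, az], gripper], ...]. A call has 1 to 10 rows; each row shifts and turns the commanded pose from where the row before left it, along the tool's axes as they then stand; what a row does not reach is not made up. A row lasts 1/12 s, in which the tool goes at most 41.7 mm and 7.16 degrees, less where a joint would pass 70% of its speed; a pose out of reach is approached as far as the arm can. A call with a gripper value outside its range is refused whole. The fingers move at their own pace and stop on an object; "newtons" is the grip in N (left out, the last holds). Time passes only in rows, so rows that do not move let the fingers close. It gives the time, the measured TCP pose, the force and the opening at its end, in the units of the state.
- robot.get_obs(): the state, without advancing time (a new reading comes with each control period).
- camera(name): name is "scene" or "top" or "wrist"; returns a dict with "frame" (480x640x3 uint8, red, green, blue), "depth" (480x640 float32, m along the optical axis (not along the pixel's ray), 0 where there is no reading), "mtx" (3x3 intrinsics, pixels), "distortion" ([k1, k2, p1, p2, k3] as OpenCV has them; the pictures are not rectified), "extrinsics" (4x4, takes a point from world to camera coordinates); the wrist camera has in their place "tool_from_camera" (4x4, takes a point from camera to tool coordinates, whose origin is the TCP and whose axes are the flange's). Camera axes: x right, y down, z forward; pixel columns grow to the right and rows downward; lengths in m; the calibration is good to about 2 mm. A picture is of the moment at which its call begins: read the wrist's pose just before it.
- robot.close_job(): hands the job in, once; it reports no verdict.
The state is a dict: "time": time; "q": joint angles; "dq": joint speeds; "effort": joint torques, N m; "eef_pos": TCP position; "eef_rot": TCP orientation; "force": force on the tool from outside, world axes, zero at the start; "wrist_torque": the same for the moment, N m; "opening": opening from 0.0 (shut) to 1.0 (fully open).
Only numpy, scipy, OpenCV 4.12 (cv2) and the standard library are available. Lean on these libraries where they do the work, as an engineer would, in place of code of your own. Each camera call takes 0.05 s, during which the arm holds its last target. There are 200 camera calls.

## Working session

There is one attempt and no reset: what is moved stays moved. The work goes in short steps, Python scripts to look and compute and a tool call to move; the robot and the scene stay as the last step left them, time stands still between calls to the robot, and variables do not carry over. Pictures are saved under pics/ and viewed, about 8 in all and at most 12, crops included, and the job is handed in when it is done.

Besides the shell and the picture viewer there is one more tool, called after "Call:" as a command line: name --argument value ..., lists and objects as JSON in quotes. move_arm: Moves the arm, as the interface text tells. Its arguments: {"type":"object","properties":{"rows":{"type":"array"},"newtons":{"type":"number"}},"required":["rows"]}

```bash
mkdir -p pics
cat > h.py <<'E'
import numpy as np, cv2
from scipy.spatial.transform import Rotation as R
from workcell import robot, camera
def T_tool(o):
    T=np.eye(4);T[:3,:3]=R.from_rotvec(o["eef_rot"]).as_matrix();T[:3,3]=o["eef_pos"];return T
def grab(n):
    o=robot.get_obs();c=camera(n)
    c["cw"]=T_tool(o)@np.array(c["tool_from_camera"]) if n=="wrist" else np.linalg.inv(np.array(c["extrinsics"]))
    return c
def rays(c,px):
    p=cv2.undistortPoints(np.array(px,float).reshape(-1,1,2),np.array(c["mtx"]),np.array(c["distortion"],float)).reshape(-1,2)
    return np.c_[p,np.ones(len(p))]@c["cw"][:3,:3].T
def plane(c,px,z):
    d=rays(c,px);o=c["cw"][:3,3];return o+d*((z-o[2])/d[:,2])[:,None]
def dep(c,px):
    px=np.array(px).reshape(-1,2).astype(int)
    return c["cw"][:3,3]+rays(c,px)*c["depth"][px[:,1],px[:,0]][:,None]
def proj(c,P):
    W=np.linalg.inv(c["cw"]);r=cv2.Rodrigues(W[:3,:3])[0]
    return cv2.projectPoints(np.array(P,float).reshape(-1,3),r,W[:3,3],np.array(c["mtx"]),np.array(c["distortion"],float))[0].reshape(-1,2)
def tri(c1,p1,c2,p2):
    d1=rays(c1,[p1])[0];d2=rays(c2,[p2])[0];o1=c1["cw"][:3,3];o2=c2["cw"][:3,3]
    s=np.linalg.lstsq(np.c_[d1,-d2],o2-o1,rcond=None)[0]
    a=o1+d1*s[0];b=o2+d2*s[1];return (a+b)/2,np.linalg.norm(a-b)
def save(c,n): cv2.imwrite(f"pics/{n}.png",c["frame"][:,:,::-1])
def load(n):
    return np.load(f"{n}.npy",allow_pickle=True).item()
E
python3 - <<'E'
from h import *
np.set_printoptions(precision=3,suppress=True)
for n in("scene","top","wrist"):
    c=grab(n);save(c,n+"0");np.save(n+"0",c,allow_pickle=True);print(n,c["cw"],(c["depth"]>0).mean())
print(robot.get_obs())
E
```

```text
scene [[-0.606  0.525 -0.598  1.347]
 [ 0.796  0.401 -0.454  0.557]
 [ 0.002 -0.75  -0.661  0.909]
 [ 0.     0.     0.     1.   ]] 0.9958821614583333
top [[-0.029 -0.994  0.104  0.468]
 [-1.     0.03   0.003 -0.017]
 [-0.006 -0.103 -0.995  1.263]
 [ 0.     0.     0.     1.   ]] 0.9960416666666667
wrist [[ 0.419 -0.859 -0.295  0.307]
 [-0.908 -0.397 -0.136 -0.465]
 [-0.     0.325 -0.946  0.374]
 [ 0.     0.     0.     1.   ]] 0.99599609375
{'time': 0.15, 'q': array([-1.223,  0.351,  1.652, -0.   ,  1.139, -0.085]), 'dq': array([ 0.001, -0.002, -0.001, -0.001, -0.001, -0.001]), 'effort': array([  0.001, -50.625, -29.15 ,  -0.   ,   0.003,  -0.   ]), 'eef_pos': array([ 0.231, -0.499,  0.256]), 'eef_rot': array([-3.067, -0.674,  0.   ]), 'force': array([ 0.284, -0.314, -0.392]), 'wrist_torque': array([0.005, 0.038, 0.025]), 'opening': 1.0023253059635255}
```

View pics/top0.png

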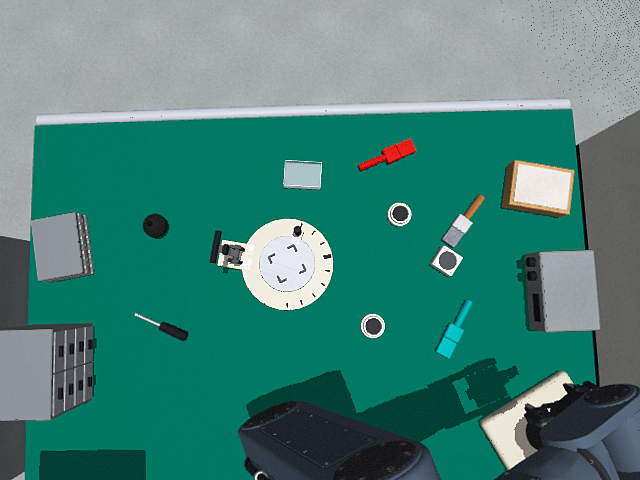

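View pics/scene0.png

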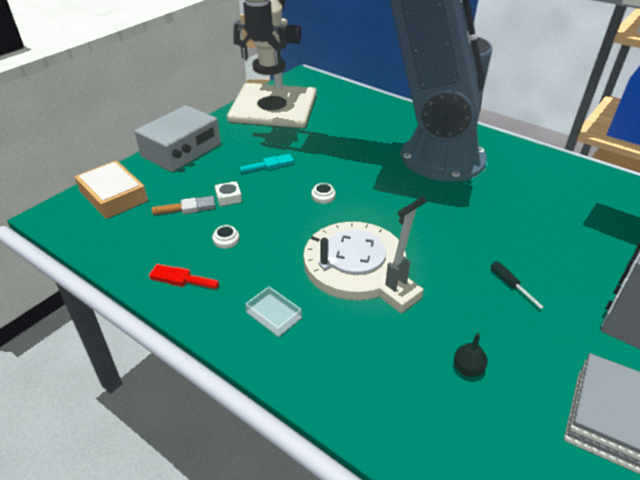

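Top view: the stage is at (288,265), its hinge tongue on the left (235,255), the thick bar at about (327,256) and the post at (298,230), i.e. about three clicks anticlockwise. White candidates are the square block at (447,261) and the round pots at (400,214) and (373,326). Only the first is square and has a dark cap, so I take it as the carrier, and the brush ferrule lies close to it at (455,238). I'll confirm this with enlarged crops.

Run:
```python
from h import *
np.set_printoptions(precision=4,suppress=True)
t=load("top0");s=load("scene0")
a=cv2.resize(t["frame"][205:325,195:345],None,fx=4,fy=4,interpolation=cv2.INTER_CUBIC)[:,:,::-1]
b=cv2.resize(t["frame"][185:285,410:500],None,fx=2.2,fy=4.8*1,interpolation=cv2.INTER_CUBIC)[:,:,::-1]
b=cv2.resize(t["frame"][188:288,416:500],(198,236),interpolation=cv2.INTER_CUBIC)[:,:,::-1]
d=cv2.resize(s["frame"][165:225,190:260],(198,170),interpolation=cv2.INTER_CUBIC)[:,:,::-1]
o=np.zeros((480,800,3),np.uint8);o[:,:600]=a;o[:236,602:800]=b;o[240:410,602:800]=d
cv2.imwrite("pics/crop1.png",o)
# carrier white mask
def white(c,box):
    x0,y0,x1,y1=box;f=c["frame"].astype(int);m=np.zeros(f.shape[:2],np.uint8)
    w=(f.min(2)>190);m[y0:y1,x0:x1]=w[y0:y1,x0:x1]*255;return m
for nm,c,box in(("top",t,(425,240,470,282)),("scene",s,(210,175,248,212))):
    m=white(c,box);k=max(cv2.findContours(m,cv2.RETR_EXTERNAL,cv2.CHAIN_APPROX_NONE)[0],key=cv2.contourArea)
    P=dep(c,k[:,0]); print(nm,cv2.contourArea(k),"z pct",np.percentile(P[:,2],[10,50,90]))
    Q=plane(c,k[:,0],0.030); r=cv2.minAreaRect((Q[:,:2]*1000).astype(np.float32));print(r)
    # dark cap
    x0,y0,x1,y1=cv2.boundingRect(k)[0],cv2.boundingRect(k)[1],0,0
    h=np.zeros_like(m);cv2.fillPoly(h,[k],255);f=c["frame"].max(2);d=((f<110)&(h>0)).astype(np.uint8)*255
    kd=max(cv2.findContours(d,cv2.RETR_EXTERNAL,cv2.CHAIN_APPROX_NONE)[0],key=cv2.contourArea)
    e=cv2.fitEllipse(kd)[0];print("cap",e,dep(c,[e]))
    globals()["cap_"+nm]=e
print("tri cap",tri(t,cap_top,s,cap_scene))
# stage cream disc
f=t["frame"].astype(int);m=((f[:,:,0]>190)&(f[:,:,2]<f[:,:,0]-8)).astype(np.uint8)*255
m[:210]=0;m[320:]=0;m[:,:205]=0;m[:,340:]=0
pts=cv2.findNonZero(m);k=max(cv2.findContours(m,cv2.RETR_EXTERNAL,cv2.CHAIN_APPROX_NONE)[0],key=cv2.contourArea)
Q=plane(t,k[:,0],0.030)[:,:2]
c0=np.median(Q,0)
for _ in range(20):
    dd=np.linalg.norm(Q-c0,axis=1);g=abs(dd-.12)<(.02 if _<8 else .004)
    A=np.c_[2*Q[g],np.ones(g.sum())];x=np.linalg.lstsq(A,(Q[g]**2).sum(1),rcond=None)[0];c0=x[:2]
print("disc",c0,np.sqrt(x[2]+c0@c0),g.sum(),"z",dep(t,[[315,285],[270,265],[288,265]]))
# dark blobs near stage
dk=(f.max(2)<90).astype(np.uint8);dk[:205]=0;dk[325:]=0;dk[:,:200]=0;dk[:,345:]=0
n,l,st,ce=cv2.connectedComponentsWithStats(dk)
for i in range(1,n):
    if st[i,4]>3:
        P=plane(t,[ce[i]],.032)[0];v=P[:2]-c0;print(ce[i],st[i,4],"r",np.hypot(*v),"ang",np.degrees(np.arctan2(v[1],v[0])),"z",dep(t,[ce[i]])[0])
```

```text
top 468.5 z pct [0.0274 0.0296 0.0322]
((534.4169311523438, -369.3497314453125), (58.642005920410156, 57.81161117553711), 54.196346282958984)
cap (447.062255859375, 260.21392822265625) [[ 0.5352 -0.3686  0.0306]]
scene 114.5 z pct [0.026  0.0296 0.0322]
((538.8772583007812, -363.99951171875), (61.90596008300781, 59.78358459472656), 54.23683547973633)Traceback (most recent call last):
  File "<stdin>", line 21, in <module>
ValueError: max() iterable argument is empty
```

View pics/crop1.png

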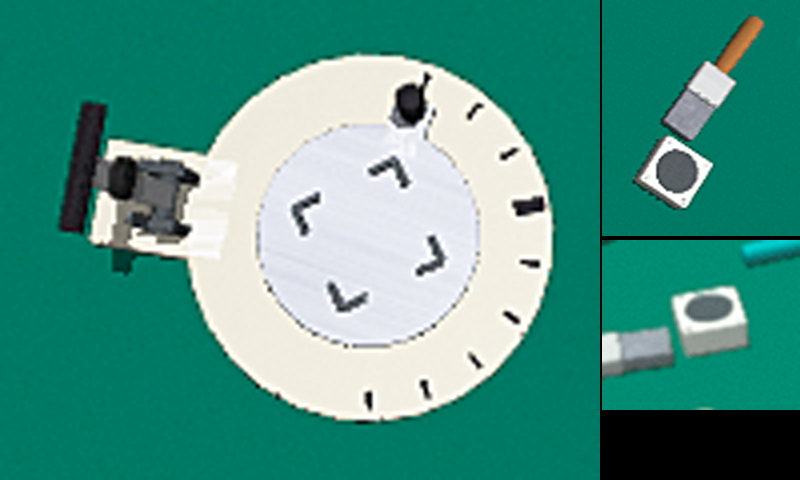

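Crop confirms it: the square white block with a round dark cap (top 447,261) is the carrier. The brush lies against the side along its other axis, so I can grip on the free pair of sides. The post is at the third mark anticlockwise of the thick bar. Next I'll measure the stage.

Run:
```python
from h import *
np.set_printoptions(precision=4,suppress=True)
t=load("top0");s=load("scene0");w=load("wrist0")
# depth-based clouds
def cloud(c):
    v,u=np.mgrid[0:480,0:640];d=c["depth"].ravel();px=np.c_[u.ravel(),v.ravel()]
    return c["cw"][:3,3]+rays(c,px)*d[:,None]
f=t["frame"].astype(int)
C={n:cloud(c) for n,c in(("top",t),("scene",s))}
def circ(Q,c0,r):
    for i in range(20):
        dd=np.linalg.norm(Q-c0,axis=1);g=abs(dd-r)<(.02 if i<8 else .004)
        A=np.c_[2*Q[g],np.ones(g.sum())];x=np.linalg.lstsq(A,(Q[g]**2).sum(1),rcond=None)[0];c0=x[:2]
    return c0,np.sqrt(x[2]+c0@c0),g.sum()
for n,c in(("top",t),("scene",s)):
    P=C[n].reshape(480,640,3);ff=c["frame"].astype(int)
    box=((P[:,:,0]>.35)&(P[:,:,0]<.7)&(P[:,:,1]>-.2)&(P[:,:,1]<.25))
    m=(box&(ff[:,:,0]>150)&(P[:,:,2]>.02)&(P[:,:,2]<.06)).astype(np.uint8)*255
    k=max(cv2.findContours(m,cv2.RETR_EXTERNAL,cv2.CHAIN_APPROX_NONE)[0],key=cv2.contourArea)
    Q=plane(c,k[:,0],.03)[:,:2];c0=Q.mean(0)
    print(n,"disc",circ(Q,c0,.12))
    if n=="top":c0=circ(Q,c0,.12)[0]
    if n=="top":C0=c0
    # post top & bar by height
    q=P[box&(P[:,:,2]>.1)&(P[:,:,2]<.122)];q=q[np.linalg.norm(q[:,:2]-C0,axis=1)<.11]
    print(" post",len(q),np.median(q,0),q[:,:2].min(0),q[:,:2].max(0))
    q=P[box&(P[:,:,2]>.235)&(ff.max(2)<90)];print(" bar",len(q),q.mean(0) if len(q) else 0,np.ptp(q,axis=0) if len(q) else 0)
dk=(f.max(2)<110).astype(np.uint8);dk[:205]=0;dk[325:]=0;dk[:,:200]=0;dk[:,345:]=0
n,l,st,ce=cv2.connectedComponentsWithStats(dk)
for i in range(1,n):
    if st[i,4]>3:
        P=plane(t,[ce[i]],.034)[0];v=P[:2]-C0;print(ce[i],st[i,4],"r",np.hypot(*v),"ang",np.degrees(np.arctan2(v[1],v[0])),"z",dep(t,[ce[i]])[0])
# scene cap
f=s["frame"].astype(int);d=((f.max(2)<130)&(f.max(2)-f.min(2)<30)).astype(np.uint8);d[:176]=0;d[205:]=0;d[:,:212]=0;d[:,245:]=0
kd=max(cv2.findContours(d,cv2.RETR_EXTERNAL,cv2.CHAIN_APPROX_NONE)[0],key=cv2.contourArea);e=cv2.fitEllipse(kd);print(e,dep(s,[e[0]]),tri(t,(447.06,260.21),s,e[0]))
```

```text
top disc (array([0.5386, 0.0478]), np.float64(0.11780944114908053), np.int64(244))
 post 44 [0.617  0.0162 0.1125] [0.6098 0.0087] [0.6249 0.0237]
 bar 378 [0.5255 0.1017 0.6779] [0.1337 0.2184 1.0265]
scene disc (array([0.5422, 0.0524]), np.float64(0.11918990584129667), np.int64(196))
 post 71 [0.623  0.0222 0.1116] [0.609  0.0125] [0.6301 0.0288]
 bar 209 [0.5722 0.1928 0.2567] [0.0691 0.0226 0.0232]
[292.5 218. ] 6 r 0.11955896351299429 ang -8.850611960629223 z [0.6616 0.032  0.0026]
[297.4545 229.9697] 66 r 0.09148417551783983 ang -19.471886360478955 z [0.6176 0.0162 0.1099]
[310.5 224. ] 4 r 0.11999055449212916 ang -32.754995211527934 z [ 0.6447 -0.0157 -0.0031]
[224.2131 249.6732] 563 r 0.16616011127885527 ang 75.92083718245846 z [0.5632 0.1741 0.2261]
[313.2 232.2] 5 r 0.10655270049443477 ang -42.00924711623629 z [ 0.6189 -0.023   0.0295]
[251. 235.] 5 r 0.11887921452616898 ang 49.81950358668851 z [0.6193 0.1429 0.0003]
[230.5 240. ] 4 r 0.1585191051944357 ang 65.71057393439497 z [ 0.608   0.2001 -0.0039]
[321.4 243.2] 5 r 0.1043637798497952 ang -61.509703160658596 z [ 0.5894 
[... 1332 characters left out ...]
5 ang -160.9594392708223 z [0.441  0.0158 0.0305]
[286.5714 304.2857] 7 r 0.10492812718481434 ang 178.61339120063755 z [0.4344 0.052  0.0309]
[272.5  307.75] 4 r 0.11918624314102448 ang 160.9836123079624 z [0.4278 0.0881 0.0319]
[283.     309.9091] 11 r 0.11954189889134957 ang 174.21817028275254 z [0.4218 0.06   0.0303]
[297. 309.] 5 r 0.12005097660684776 ang -168.52543585818432 z [ 0.4196  0.0252 -0.002 ]
[291.5 310. ] 4 r 0.12018114109895625 ang -175.35722064824546 z [ 0.4174  0.0411 -0.0032]
((227.42056274414062, 188.56399536132812), (7.324017524719238, 15.4520263671875), 84.97807312011719) [[ 0.5351 -0.3681  0.0307]] (array([ 0.5343, -0.3687,  0.0283]), np.float64(0.0015196224497133618))
```

Measurements agree: axis ≈ (0.539, 0.048), zero bar at −81.2° world, post at −21.6° (three clicks anticlockwise), so it needs 140° clockwise to −161.3°. Carrier is at (0.535, −0.369), top at 30 mm, sides at 54°/−36°. I'll turn the stage first, starting by moving above the post.

Call:
move_arm --rows '[[[31.6,-17,0],[0,0,0],1],[[31.6,-17,0],[0,0,0],1],[[31.6,-17,0],[0,0,0],1],[[31.6,-17,0],[0,0,0],1],[[31.6,-17,0],[0,0,0],1],[[31.6,-17,0],[0,0,0],1],[[31.6,-17,0],[0,0,0],1],[[31.6,-17,0],[0,0,0],1],[[31.6,-17,0],[0,0,0],1],[[31.6,-17,0],[0,0,0],1]]'

```text
time: 0.98
eef_pos: [0.447, -0.2107, 0.2563]
eef_rot: [-3.068, -0.675, 0.0]
force: [1.7, -0.8, 0.1]
opening: 1.001
```

Call:
move_arm --rows '[[[31.6,-17,0],[0,0,0],1],[[31.6,-17,0],[0,0,0],1],[[31.6,-17,0],[0,0,0],1],[[31.6,-17,0],[0,0,0],1],[[31.6,-17,0],[0,0,0],1],[[31.6,-17,0],[0,0,0],1],[[31.6,-17,0],[0,0,0],1],[[31.6,-17,0],[0,0,0],1],[[0,0,0],[0,0,-7],0.6],[[0,0,0],[0,0,-7],0.6]]'

```text
time: 1.82
eef_pos: [0.6192, 0.0189, 0.2555]
eef_rot: [-2.959, -1.054, 0.001]
force: [-0.8, -1.0, 0.5]
opening: 0.748
```

Call:
move_arm --rows '[[[0,0,0],[0,0,-7],0.6],[[0,0,0],[0,0,-7],0.6],[[0,0,0],[0,0,-7],0.6],[[0,0,0],[0,0,-7],0.6],[[0,0,0],[0,0,-7],0.6],[[0,0,0],[0,0,-7],0.6],[[0,0,0],[0,0,-7],0.6],[[0,0,0],[0,0,-7],0.6],[[0,0,0],[0,0,-7],0.6],[[0,0,0],[0,0,-7],0.6]]'

```text
time: 2.65
eef_pos: [0.6186, 0.0171, 0.256]
eef_rot: [-1.821, -2.559, 0.001]
force: [0.3, 0.5, -0.5]
opening: 0.598
```

Call:
move_arm --rows '[[[0,0,0],[0,0,-7],0.6],[[0,0,0],[0,0,-7],0.6],[[0,0,0],[0,0,-7],0.6],[[0,0,0],[0,0,-7],0.6],[[0,0,0],[0,0,-7],0.6],[[0,0,0],[0,0,-7],0.6],[[0,0,0],[0,0,-7],0.6],[[0,0,0],[0,0,0],0.6]]'

```text
time: 3.32
eef_pos: [0.6186, 0.0171, 0.256]
eef_rot: [-0.596, -3.084, 0.0]
force: [-0.7, 0.6, 0.6]
opening: 0.604
```

```bash
cat >> h.py <<'E'
def togo(p,yaw=None,T=None):
    "tool-frame shift (mm) at present orientation to reach world p; turn about tool z to reach yaw (deg)"
    T=T_tool(robot.get_obs()) if T is None else T
    y=np.degrees(np.arctan2(T[1,0],T[0,0]))
    print("t",round(robot.get_obs()["time"],2),"pos",T[:3,3].round(4),"yaw",round(y,2),"shift",((np.array(p)-T[:3,3])@T[:3,:3]*1000).round(1),"az",None if yaw is None else round((y-yaw+180)%360-180,2),"tilt",T[:3,2].round(3))
E
python3 - <<'E'
from h import *
togo([.618,.0175,.098],158.4)
c=grab("wrist");save(c,"wr1");np.save("wr1",c,allow_pickle=True)
f=c["frame"];v,u=np.mgrid[0:480,0:640];P=(c["cw"][:3,3]+rays(c,np.c_[u.ravel(),v.ravel()])*c["depth"].reshape(-1,1)).reshape(480,640,3)
m=(P[:,:,2]>.108)&(P[:,:,2]<.122)&(f.max(2)<90)&(np.hypot(P[:,:,0]-.618,P[:,:,1]-.0175)<.03)
q=P[m];print("post",len(q),q.mean(0).round(4) if len(q) else "")
E
```

```text
t 3.32 pos [0.6186 0.0171 0.256 ] yaw 158.12 shift [  0.6   0.2 158. ] az -0.28 tilt [-0.001  0.    -1.   ]
post 441 [0.6182 0.0186 0.1136]
```

Call:
move_arm --rows '[[[0,-0.5,31.6],[0,0,0],0.6],[[0,-0.5,31.6],[0,0,0],0.6],[[0,0,31.6],[0,0,0],0.6],[[0,0,31.6],[0,0,0],0.6],[[0,0,31.6],[0,0,0],0.6],[[0,0,0],[0,0,0],0],[[0,0,0],[0,0,0],0],[[0,0,0],[0,0,0],0],[[0,0,0],[0,0,0],0],[[0,0,0],[0,0,0],0]]' --newtons 35

```text
time: 4.2
eef_pos: [0.6192, 0.0164, 0.0999]
eef_rot: [0.605, 3.08, 0.001]
force: [1.5, 2.4, -2.7]
opening: 0.205
```

Call:
move_arm --rows '[[[0,0,0],[0,0,0],0],[[0,0,0],[0,0,0],0],[[0,0,0],[0,0,0],0],[[0.3,-7.4,0],[0,0,5],0],[[0.3,-7.4,0],[0,0,5],0],[[0.3,-7.4,0],[0,0,5],0],[[0.3,-7.4,0],[0,0,5],0]]'

```text
time: 4.78
eef_pos: [0.6027, -0.0091, 0.0998]
eef_rot: [1.138, 2.928, 0.001]
force: [-2.9, 9.3, 9.3]
opening: 0.198
```

Call:
move_arm --rows '[[[0.3,-7.4,0],[0,0,5],0],[[0.3,-7.4,0],[0,0,5],0],[[0.3,-7.4,0],[0,0,5],0],[[0.3,-7.4,0],[0,0,5],0],[[0.3,-7.4,0],[0,0,5],0],[[0.3,-7.4,0],[0,0,5],0],[[0.3,-7.4,0],[0,0,5],0],[[0.3,-7.4,0],[0,0,5],0]]'

```text
time: 5.45
eef_pos: [0.5512, -0.0354, 0.0998]
eef_rot: [-2.07, -2.362, -0.002]
force: [-0.5, 14.5, 9.4]
opening: 0.202
```

Call:
move_arm --rows '[[[0.3,-7.4,0],[0,0,5],0],[[0.3,-7.4,0],[0,0,5],0],[[0.3,-7.4,0],[0,0,5],0],[[0.3,-7.4,0],[0,0,5],0],[[0.3,-7.4,0],[0,0,5],0],[[0.3,-7.4,0],[0,0,5],0],[[0.3,-7.4,0],[0,0,5],0],[[0.3,-7.4,0],[0,0,5],0]]'

```text
time: 6.12
eef_pos: [0.4953, -0.0236, 0.0998]
eef_rot: [2.753, 1.511, 0.004]
force: [4.8, 6.8, 6.9]
opening: 0.198
```

Run:
```python
from h import *
C=np.array([.539,.0485]);a=np.radians(-161.3)
togo([*(C+.085*np.array([np.cos(a),np.sin(a)])),.1],18.7)
o=robot.get_obs();v=o["eef_pos"][:2]-C;print(np.hypot(*v),np.degrees(np.arctan2(v[1],v[0])),o["force"],o["wrist_torque"])
```

```text
t 6.12 pos [ 0.4953 -0.0236  0.0998] yaw 57.52 shift [ 18.  -55.1  -0.3] az 38.82 tilt [ 0.003  0.    -1.   ]
0.08426873993302014 -121.21402057615525 [4.79948678 6.79425351 6.90166418] [ 1.08535882 -0.54439206  0.02708916]
```

Call:
move_arm --rows '[[[0.3,-7.4,0],[0,0,5],0],[[0.3,-7.4,0],[0,0,5],0],[[0.3,-7.4,0],[0,0,5],0],[[0.3,-7.4,0],[0,0,5],0],[[0.3,-7.4,0],[0,0,5],0],[[0.3,-7.4,0],[0,0,5],0],[[0.3,-7.4,0],[0,0,5],0],[[0.3,-7.4,0],[0,0,5],0],[[0,0,0],[0,0,0],0],[[0,0,0],[0,0,0],0]]'

```text
time: 6.95
eef_pos: [0.4591, 0.0218, 0.0997]
eef_rot: [3.103, 0.486, 0.001]
force: [-5.8, 0.3, 17.1]
opening: 0.201
```

Call:
move_arm --rows '[[[0,0,0],[0,0,0],0.6],[[0,0,0],[0,0,0],0.6],[[0,0,0],[0,0,0],0.6],[[0,0,0],[0,0,0],0.6],[[0,0,-25],[0,0,0],0.6],[[0,0,-30],[0,0,0],0.6],[[0,0,-35],[0,0,0],0.6],[[0,0,-35],[0,0,0],0.6],[[0,0,-35],[0,0,0],0.6],[[0,0,0],[0,0,0],0.6]]'

```text
time: 7.78
eef_pos: [0.4611, 0.0216, 0.2643]
eef_rot: [3.102, 0.486, 0.014]
force: [1.1, -0.2, 1.3]
opening: 0.598
```

```bash
cat > st.py <<'E'
from h import *
def measure(c,n):
    "guide corners (z .049) and post top from wrist view"
    f=c["frame"].astype(int);v,u=np.mgrid[0:480,0:640]
    P=(c["cw"][:3,3]+rays(c,np.c_[u.ravel(),v.ravel()])*c["depth"].reshape(-1,1)).reshape(480,640,3)
    C=np.array([.539,.0485]);r=np.hypot(P[:,:,0]-C[0],P[:,:,1]-C[1])
    m=(P[:,:,2]>.108)&(P[:,:,2]<.122)&(f.max(2)<90)&(r<.11)
    q=P[m];print(n,"post",len(q),q.mean(0).round(4) if len(q) else "")
    if len(q): d=q.mean(0)[:2]-C;print(" ang",np.degrees(np.arctan2(d[1],d[0])).round(2),"r",np.hypot(*d).round(4))
    d=((f.max(2)<110)&(r<.068)&(r>.02)&(P[:,:,2]<.06)).astype(np.uint8)
    k,l,s,ce=cv2.connectedComponentsWithStats(d);out=[]
    for i in range(1,k):
        if s[i,4]>60:
            ys,xs=np.where(l==i);Q=plane(c,np.c_[xs,ys],.049)[:,:2];g=Q.mean(0);e=g-C
            print(" guide",s[i,:5],g.round(4),np.hypot(*e).round(4),np.degrees(np.arctan2(e[1],e[0])).round(2),"z",np.median(P[l==i][:,2]).round(4));out.append(g)
    return out
E
python3 - <<'E'
from st import *
togo([.459,.0213,.2])
for n in("wrist","top"):
    c=grab(n);save(c,"turned_"+n);np.save("turned_"+n,c,allow_pickle=True)
    measure(c,n)
E
```

```text
t 7.78 pos [0.4611 0.0216 0.2643] yaw 17.8 shift [-2.7 -0.6 64.2] az None tilt [ 0.009 -0.001 -1.   ]
wrist post 418 [0.4607 0.022  0.1136]
 ang -161.27 r 0.0826
 guide [293  44  34  22 243] [0.5806 0.0636] 0.0443 19.94 z 0.049
 guide [353  93  19  33 102] [0.5532 0.0084] 0.0425 -70.54 z 0.049
 guide [252  94  19  33 218] [0.5265 0.0899] 0.0432 106.81 z 0.0492
 guide [296 152  32  18 181] [0.4991 0.0363] 0.0417 -163.06 z 0.0491
top post 0
```

View pics/turned_wrist.png

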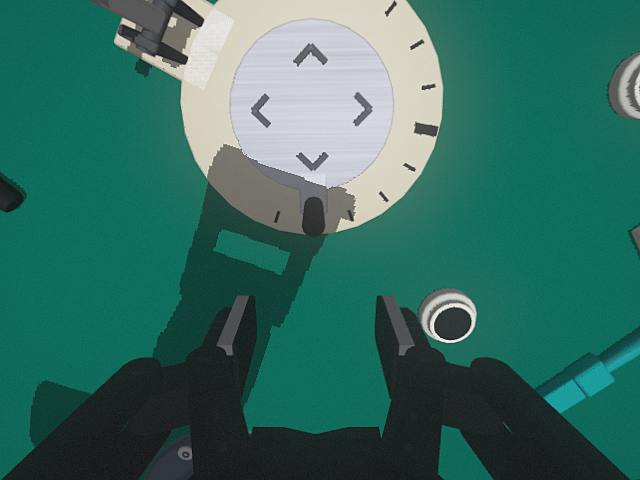

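The wrist view shows the post at (314,215), three thin marks past the thick bar (425,129) and before the last mark (277,216). That is the fourth click, and the measured −161.3° agrees. Next the carrier.

Call:
move_arm --rows '[[[-4.5,35.8,0],[0,0,0],1],[[-4.5,35.8,0],[0,0,0],1],[[-4.5,35.8,0],[0,0,0],1],[[-4.5,35.8,0],[0,0,0],1],[[-4.5,35.8,0],[0,0,0],1],[[-4.5,35.8,0],[0,0,0],1],[[-4.5,35.8,0],[0,0,0],1],[[-4.5,35.8,0],[0,0,0],1],[[-4.5,35.8,0],[0,0,0],1],[[-4.5,35.8,0],[0,0,0],1]]'

```text
time: 8.72
eef_pos: [0.5249, -0.3344, 0.2561]
eef_rot: [-3.102, -0.485, 0.003]
force: [0.5, 0.4, -0.5]
opening: 0.999
```

Call:
move_arm --rows '[[[-4.5,35.8,0],[0,0,0],1],[[0,0,0],[0,0,6.7],1],[[0,0,0],[0,0,6.7],1],[[0,0,0],[0,0,6.7],1],[[0,0,0],[0,0,6.7],1],[[0,0,0],[0,0,6.7],1],[[0,0,0],[0,0,6.7],1],[[0,0,0],[0,0,6.7],1],[[0,0,0],[0,0,6.7],1],[[0,0,0],[0,0,0],1]]'

```text
time: 9.55
eef_pos: [0.5317, -0.368, 0.2562]
eef_rot: [-2.986, 0.973, 0.005]
force: [-0.2, 0.5, 0.5]
opening: 1.0
```

```bash
cat > car.py <<'E'
from h import *
def carrier(c,ctr,z=.03,zt=.03,rad=.05):
    "square rect of the white top on plane z, near ctr"
    f=c["frame"].astype(int);v,u=np.mgrid[0:480,0:640]
    P=(c["cw"][:3,3]+rays(c,np.c_[u.ravel(),v.ravel()])*c["depth"].reshape(-1,1)).reshape(480,640,3)
    m=((abs(P[:,:,2]-zt)<.007)&(np.hypot(P[:,:,0]-ctr[0],P[:,:,1]-ctr[1])<rad)&(f.min(2)>150)).astype(np.uint8)
    k=max(cv2.findContours(m,cv2.RETR_EXTERNAL,cv2.CHAIN_APPROX_NONE)[0],key=cv2.contourArea)
    q=dep(c,k[:,0])[:,2]
    r=cv2.minAreaRect((plane(c,k[:,0],z)[:,:2]*1000).astype(np.float32))
    h=np.zeros_like(m);cv2.fillPoly(h,[k],1);d=((f.max(2)<110)&(h>0)).astype(np.uint8)
    e=cv2.fitEllipse(max(cv2.findContours(d,cv2.RETR_EXTERNAL,cv2.CHAIN_APPROX_NONE)[0],key=cv2.contourArea))
    print("rect",np.round(r[0],1),np.round(r[1],1),round(r[2],2),"z",np.median(P[m>0][:,2]).round(4),"cap px",np.round(e[0],1),"cap on plane",plane(c,[e[0]],z)[0].round(4))
    return r,e[0]
E
python3 - <<'E'
from car import *
togo([.5345,-.369,.1],-36)
c=grab("wrist");save(c,"car");np.save("car",c,allow_pickle=True)
r,e=carrier(c,[.5345,-.369]);print("tri",tri(load("top0"),(447.06,260.21),c,e))
E
```

```text
t 9.55 pos [ 0.5317 -0.368   0.2562] yaw -36.11 shift [  3.4  -0.9 156.1] az -0.11 tilt [-0.002  0.002 -1.   ]Traceback (most recent call last):
  File "<stdin>", line 4, in <module>
  File "car.py", line 11, in carrier
    e=cv2.fitEllipse(max(cv2.findContours(d,cv2.RETR_EXTERNAL,cv2.CHAIN_APPROX_NONE)[0],key=cv2.contourArea))
                     ~~~^^^^^^^^^^^^^^^^^^^^^^^^^^^^^^^^^^^^^^^^^^^^^^^^^^^^^^^^^^^^^^^^^^^^^^^^^^^^^^^^^^^^
ValueError: max() iterable argument is empty
```

View pics/car.png

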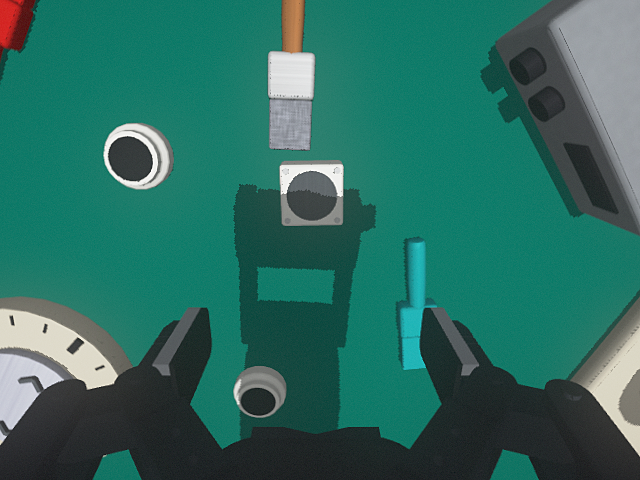

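The carrier is at (312,193) with its sides square to the jaws and the left/right sides free. The brush end is at (290,150). Shadow broke the mask, so I'll measure by height and colourlessness instead.

```bash
sed -i 's/&(f.min(2)>150)).astype/\&(f.max(2)-f.min(2)<45)).astype/; s/^    h=np.zeros_like.*$//; s/^    e=cv2.fitEllipse.*$/    e=(cv2.boxPoints(cv2.minAreaRect(k)).mean(0),)/' car.py
python3 - <<'E'
from car import *
c=load("car");r,e=carrier(c,[.5345,-.369]);print("tri",tri(load("top0"),(447.06,260.21),c,e))
f=c["frame"].astype(int);p=f[160:226,280:344]
d=((p.max(2)<150)&(p.max(2)-p.min(2)<40)).astype(np.uint8);d=cv2.morphologyEx(d,cv2.MORPH_OPEN,np.ones((5,5)))
k=max(cv2.findContours(d,cv2.RETR_EXTERNAL,cv2.CHAIN_APPROX_NONE)[0],key=cv2.contourArea);x,rr=cv2.minEnclosingCircle(k);x=np.add(x,(280,160));print("cap",x,rr,plane(c,[x],.03),tri(load("top0"),(447.06,260.21),c,x))
E
```

```text
rect [ 537.1 -368.4] [59.5 60.2] 54.58 z 0.0303 cap px [311. 194.] cap on plane [ 0.5382 -0.3684  0.03  ]
tri (array([ 0.53622891, -0.36880608,  0.02734259]), np.float64(0.0032934147254934034))
cap [311.39344215 205.80327988] 35.10691833496094 [[ 0.52868967 -0.36192341  0.03      ]] (array([ 0.53300016, -0.36436523,  0.04733697]), np.float64(0.001674064616353247))
```

Call:
move_arm --rows '[[[4.2,-2.3,0],[0,0,-0.7],1],[[0,0,36],[0,0,0],1],[[0,0,36],[0,0,0],1],[[0,0,36],[0,0,0],1],[[0,0,36],[0,0,0],1],[[0,0,30],[0,0,0],1],[[0,0,25],[0,0,0],1],[[0,0,16],[0,0,0],1],[[0,0,10],[0,0,0],1],[[0,0,0],[0,0,0],1]]'

```text
time: 10.43
eef_pos: [0.5361, -0.3681, 0.0308]
eef_rot: [-2.995, 0.943, 0.005]
force: [0.4, -0.1, -0.3]
opening: 0.998
```

Run:
```python
from h import *
togo([.5365,-.3686,.031],-35.4);print(robot.get_obs()["force"])
```

```text
t 10.43 pos [ 0.5361 -0.3681  0.0308] yaw -34.96 shift [ 0.6  0.1 -0.2] az 0.44 tilt [-0.003  0.002 -1.   ]
[ 0.42432907 -0.13657757 -0.33985369]
```

Call:
move_arm --rows '[[[0,0,0],[0,0,0.4],0.5],[[0,0,0],[0,0,0],0.5],[[0,0,0],[0,0,0],0.5],[[0,0,0],[0,0,0],0.5],[[0,0,0],[0,0,0],0.5],[[0,0,0],[0,0,0],0.5],[[0,0,0],[0,0,0],0.5],[[0,0,0],[0,0,0],0.5]]' --newtons 40

```text
time: 11.1
eef_pos: [0.5376, -0.3694, 0.0349]
eef_rot: [2.991, -0.957, 0.004]
force: [0.6, 0.7, 7.2]
opening: 0.694
```

Call:
move_arm --rows '[[[0,0,-10],[0,0,0],0.5],[[0,0,-20],[0,0,0],0.5],[[0,0,-30],[0,0,0],0.5],[[0,0,-36],[0,0,0],0.5],[[0,0,-36],[0,0,0],0.5],[[0,0,-36],[0,0,0],0.5],[[0,0,-36],[0,0,0],0.5],[[0,0,0],[0,0,0],0.5]]'

```text
time: 11.77
eef_pos: [0.5387, -0.3703, 0.2461]
eef_rot: [2.988, -0.956, 0.017]
force: [1.3, -0.7, -0.7]
opening: 0.692
```

Run:
```python
from car import *
o=robot.get_obs();print(o["opening"],o["force"])
togo([.5399,.0495,.2],-26.65)
c=grab("wrist");save(c,"held");np.save("held",c,allow_pickle=True)
# carrier in tool frame: work in a tool-aligned picture
T=T_tool(o);v,u=np.mgrid[0:480,0:640]
P=(c["cw"][:3,3]+rays(c,np.c_[u.ravel(),v.ravel()])*c["depth"].reshape(-1,1))
Q=((P-T[:3,3])@T[:3,:3]).reshape(480,640,3);f=c["frame"].astype(int)
m=((abs(Q[:,:,0])<.06)&(abs(Q[:,:,1])<.028)&(Q[:,:,2]>-.012)&(Q[:,:,2]<.012)).astype(np.uint8)
k=max(cv2.findContours(m,cv2.RETR_EXTERNAL,cv2.CHAIN_APPROX_NONE)[0],key=cv2.contourArea)
q=Q[m>0];print(len(q),"tool-z of top",np.percentile(q[:,2],[5,50,95])*1000,"tool x range",np.percentile(q[:,0],[1,99])*1000)
```

```text
0.6924871831239329 [ 1.32107721 -0.65577254 -0.6823479 ]
t 11.77 pos [ 0.5387 -0.3703  0.2461] yaw -35.49 shift [-243.2 -342.6   43.1] az -8.84 tilt [ 0.009 -0.007 -1.   ]
19647 tool-z of top [3.60167034 4.60018422 6.90434718] tool x range [-30.02276101  28.21417546]
```

View pics/held.png

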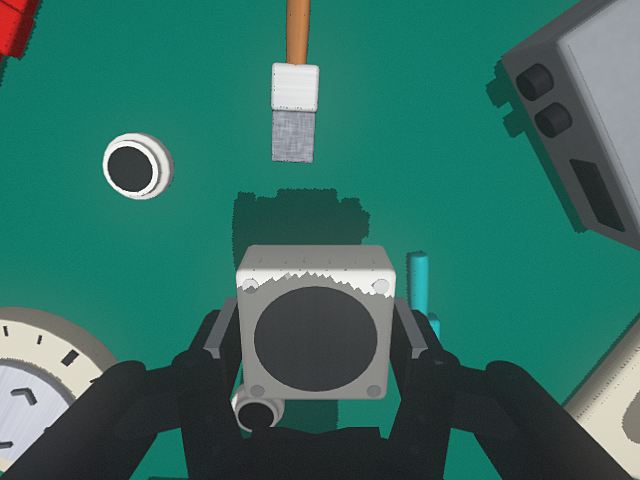

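Held squarely (opening 59 mm), with the top 4.6 mm ahead of the TCP, so the underside is about 34.6 mm ahead. The brush stayed put. Now carrying it over the nest.

Call:
move_arm --rows '[[[-22.1,-31.1,0],[0,0,0],0.5],[[-22.1,-31.1,0],[0,0,0],0.5],[[-22.1,-31.1,0],[0,0,0],0.5],[[-22.1,-31.1,0],[0,0,0],0.5],[[-22.1,-31.1,0],[0,0,0],0.5],[[-22.1,-31.1,0],[0,0,0],0.5],[[-22.1,-31.1,0],[0,0,0],0.5],[[-22.1,-31.1,0],[0,0,0],0.5],[[-22.1,-31.1,0],[0,0,0],0.5],[[-22.1,-31.1,0],[0,0,0],0.5]]'

```text
time: 12.65
eef_pos: [0.5364, 0.0145, 0.2364]
eef_rot: [2.992, -0.958, -0.003]
force: [0.7, -0.5, -1.6]
opening: 0.691
```

Call:
move_arm --rows '[[[-22.1,-31.1,0],[0,0,0],0.5],[[0,0,20],[0,0,-4.4],0.5],[[0,0,20],[0,0,-4.4],0.5],[[0,0,0],[0,0,0],0.5],[[0,0,0],[0,0,0],0.5],[[0,0,0],[0,0,0],0.5]]'

```text
time: 13.15
eef_pos: [0.5377, 0.0504, 0.1978]
eef_rot: [3.056, -0.73, 0.0]
force: [-0.2, 0.1, -1.5]
opening: 0.691
```

Run:
```python
from st import *
togo([.540,.0495,.0786],-26.65);print(robot.get_obs()["opening"])
c=grab("top");save(c,"over_top");np.save("over_top",c,allow_pickle=True)
```

```text
t 13.15 pos [0.5377 0.0504 0.1978] yaw -26.87 shift [  2.4  -0.2 119.2] az -0.22 tilt [ 0. -0. -1.]
0.6909851630989065
```

Run:
```python
from car import *
o=robot.get_obs();T=T_tool(o);c=grab("wrist");np.save("held2",c,allow_pickle=True)
v,u=np.mgrid[0:480,0:640]
P=(c["cw"][:3,3]+rays(c,np.c_[u.ravel(),v.ravel()])*c["depth"].reshape(-1,1))
Q=((P-T[:3,3])@T[:3,:3]).reshape(480,640,3);f=c["frame"].astype(int)
for lo,hi in((.001,.008),):
    m=((abs(Q[:,:,0])<.05)&(abs(Q[:,:,1])<.04)&(Q[:,:,2]>lo)&(Q[:,:,2]<hi)&(f.max(2)>60)).astype(np.uint8)
    k=max(cv2.findContours(m,cv2.RETR_EXTERNAL,cv2.CHAIN_APPROX_NONE)[0],key=cv2.contourArea)
    print(cv2.minAreaRect((Q[k[:,0,1],k[:,0,0],:2]*1000).astype(np.float32)))
    m2=(m>0)
    print(np.median(Q[m2][:,2]))
    # per-side lines
    b=Q[m2]*1000
    for s in(-15,0,15):
        g=abs(b[:,1]-s)<1;print(s,"x ends",b[g][:,0].min().round(1),b[g][:,0].max().round(1))
    # tilt of top
    A=np.c_[b[:,:2],np.ones(len(b))];print("tilt",np.linalg.lstsq(A,b[:,2],rcond=None)[0])
```

```text
((-1.6667041778564453, 0.6143093109130859), (60.862850189208984, 60.04597854614258), 0.41658127307891846)
0.004877336199750037
-15 x ends -31.8 28.1
0 x ends -31.6 28.6
15 x ends -32.0 28.5
tilt [8.56783378e-03 4.11494624e-04 4.93687827e+00]
```

Call:
move_arm --rows '[[[3.7,-0.2,20],[0,0,-0.2],0.5],[[0,0,30],[0,0,0],0.5],[[0,0,30],[0,0,0],0.5],[[0,0,20],[0,0,0],0.5],[[0,0,8],[0,0,0],0.5],[[0,0,0],[0,0,0],0.5],[[0,0,0],[0,0,0],0.5]]'

```text
time: 13.83
eef_pos: [0.5417, 0.0491, 0.0904]
eef_rot: [-3.057, 0.721, -0.002]
force: [0.7, -0.3, -1.5]
opening: 0.695
```

Run:
```python
from h import *
togo([.5411,.0489,.0786],-26.65);print(robot.get_obs()["force"])
c=grab("wrist");save(c,"pre");a=c["frame"]
s=grab("scene");o=np.zeros((480,800,3),np.uint8);o[:480,:400]=cv2.resize(a[100:480,160:480],(400,480));o[:400,400:]=cv2.resize(s["frame"][190:310,295:435],(400,400),interpolation=cv2.INTER_CUBIC)
cv2.imwrite("pics/pre2.png",o[:,:,::-1])
```

```text
t 13.83 pos [0.5417 0.0491 0.0904] yaw -26.55 shift [-0.5  0.5 11.8] az 0.1 tilt [ 0.001  0.    -1.   ]
[ 0.65464648 -0.3406581  -1.49530818]
```

View pics/pre2.png

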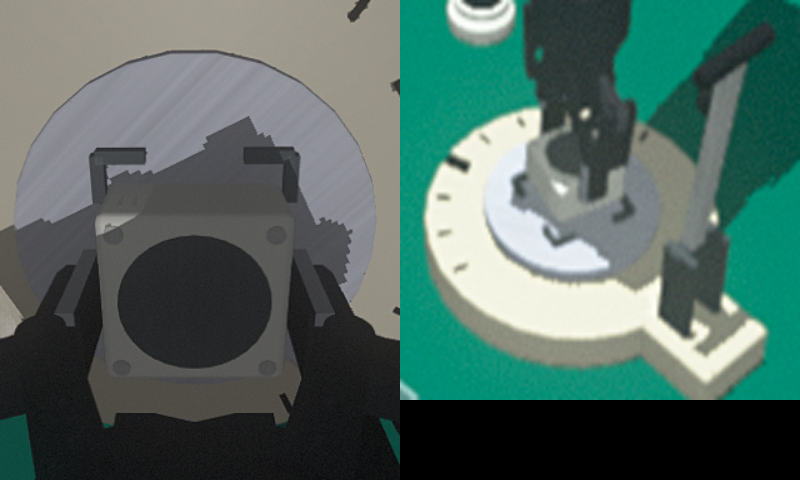

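The two far guides are visible ahead of the carrier, which is parallel to them but may be about 2 mm off sideways. I'll measure that offset within this one view.

Run:
```python
from h import *
o=robot.get_obs();T=T_tool(o);c=grab("wrist");f=c["frame"].astype(int)
v,u=np.mgrid[0:480,0:640];W=(c["cw"][:3,3]+rays(c,np.c_[u.ravel(),v.ravel()])*c["depth"].reshape(-1,1)).reshape(480,640,3)
Q=(W-T[:3,3])@T[:3,:3]*1000
Wz=W[:,:,2]
m=((Wz>.0472)&(Wz<.052)&(Q[:,:,0]>15)&(Q[:,:,0]<50)&(abs(Q[:,:,1])<50)).astype(np.uint8)
n,l,s,ce=cv2.connectedComponentsWithStats(m)
for i in range(1,n):
    if s[i,4]>40:
        q=Q[l==i];print(s[i],"x",np.percentile(q[:,0],[1,99]).round(1),"y",np.percentile(q[:,1],[1,99]).round(1),Wz[l==i].mean())
m=(abs(Q[:,:,0])<50)&(abs(Q[:,:,1])<40)&(Q[:,:,2]>1)&(Q[:,:,2]<8)&(f.max(2)>40)
b=Q[m];
for s0 in(-10,0,15):
    g=abs(b[:,0]-s0)<1.5;print("carrier y ends @x",s0,np.percentile(b[g][:,1],[2,98]).round(1))
for s0 in(-10,10):
    g=abs(b[:,1]-s0)<1.5;print("carrier x ends @y",s0,np.percentile(b[g][:,0],[.5,99.5]).round(1))
```

```text
[232 218  46  44 850] x [16.6 36.3] y [-36.9 -17.1] 0.04918543824707875
[356 218  45  43 850] x [16.8 36.5] y [19.1 39.1] 0.0491238241606508
carrier y ends @x -10 [-28.1  29.8]
carrier y ends @x 0 [-28.1  29.5]
carrier y ends @x 15 [-27.6  29.2]
carrier x ends @y -10 [-31.   27.9]
carrier x ends @y 10 [-31.   27.9]
```

Relative offset is only 0.3 mm (nest centre −1.5/1.1, carrier −1.55/0.8), so it's aligned. Lowering.

Call:
move_arm --rows '[[[0,0.3,3],[0,0,0.1],0.5],[[0,0,3],[0,0,0],0.5],[[0,0,3],[0,0,0],0.5],[[0,0,2.5],[0,0,0],0.5],[[0,0,0],[0,0,0],0.5],[[0,0,0],[0,0,0],0.5]]'

```text
time: 14.48
eef_pos: [0.5409, 0.0491, 0.0788]
eef_rot: [3.057, -0.723, 0.0]
force: [-7.0, -0.8, 16.1]
opening: 0.689
```

Run:
```python
from h import *
togo([.5411,.0489,.0786],-26.65);print(robot.get_obs()["force"])
```

```text
t 14.48 pos [0.5409 0.0491 0.0788] yaw -26.6 shift [0.2 0.1 0.2] az 0.05 tilt [ 0. -0. -1.]
[-7.04416341 -0.76563113 16.09702297]
```

Call:
move_arm --rows '[[[0,0,0],[0,0,0],0.8],[[0,0,0],[0,0,0],0.9],[[0,0,0],[0,0,0],0.95],[[0,0,0],[0,0,0],0.95],[[0,0,-15],[0,0,0],0.95],[[0,0,-35],[0,0,0],0.95],[[0,0,-35],[0,0,0],0.95],[[0,0,-35],[0,0,0],0.95],[[0,0,-35],[0,0,0],0.95],[[0,0,-35],[0,0,0],0.95]]'

```text
time: 15.32
eef_pos: [0.5406, 0.049, 0.2695]
eef_rot: [3.057, -0.723, -0.0]
force: [0.5, -1.3, -0.2]
opening: 0.949
```

Call:
move_arm --rows '[[[0,0,0],[0,0,0],0],[[0,0,0],[0,0,0],0],[[0,0,0],[0,0,0],0]]'

```text
time: 15.57
eef_pos: [0.5405, 0.049, 0.267]
eef_rot: [3.057, -0.723, -0.001]
force: [-0.2, 0.7, -0.5]
opening: 0.543
```

Run:
```python
from car import *
from h import *
np.set_printoptions(precision=4,suppress=True)
togo([.54,.0495,.2])
c=grab("wrist");s=grab("scene");t=grab("top");np.save("scene_s",s,allow_pickle=True)
cv2.imwrite("pics/seat.png",np.hstack([c["frame"][:,120:520],cv2.resize(s["frame"][170:310,295:435],(400,480),interpolation=cv2.INTER_CUBIC)])[:,:,::-1])
def cl(c):
    v,u=np.mgrid[0:480,0:640];return (c["cw"][:3,3]+rays(c,np.c_[u.ravel(),v.ravel()])*c["depth"].reshape(-1,1)).reshape(480,640,3)
C=np.array([.540,.0495])
P=cl(c);r=np.hypot(P[:,:,0]-C[0],P[:,:,1]-C[1]);b=P[(r<.024)];A=np.c_[b[:,:2]-C,np.ones(len(b))];print("cap plane slope,z",np.linalg.lstsq(A,b[:,2],rcond=None)[0],len(b))
m=((r<.05)&(P[:,:,2]>.068)&(P[:,:,2]<.08)).astype(np.uint8)
k=max(cv2.findContours(m,cv2.RETR_EXTERNAL,cv2.CHAIN_APPROX_NONE)[0],key=cv2.contourArea);print(cv2.minAreaRect((plane(c,k[:,0],.074)[:,:2]*1000).astype(np.float32)))
# clamp bar
for n,q in(("scene",s),("top",t)):
    P=cl(q);f=q["frame"].astype(int);g=P[(P[:,:,2]>.225)&(P[:,:,2]<.275)&(abs(P[:,:,0]-.57)<.06)&(abs(P[:,:,1]-.19)<.05)&(f.max(2)<100)]
    if len(g)>10:
        u,sv,vt=np.linalg.svd(g-g.mean(0),full_matrices=False);a=(g-g.mean(0))@vt[0];print(n,len(g),g.mean(0),vt[0],np.ptp(a),g.max(0),g.mean(0)+vt[0]*(a.max()+a.min())/2)
```

```text
t 15.57 pos [0.5405 0.049  0.267 ] yaw -26.61 shift [-0.6 -0.2 67. ] az None tilt [-0.001 -0.    -1.   ]
cap plane slope,z [ 6.8191 -2.7221  0.1965] 11183
((540.0887451171875, 48.59162902832031), (59.49602127075195, 59.91861343383789), 63.37060546875)
scene 226 [0.5722 0.1924 0.2565] [ 0.9764 -0.2138 -0.0297] 0.07254244451665132 [0.6052 0.2032 0.2645] [0.5687 0.1932 0.2566]
top 239 [0.5665 0.1862 0.255 ] [-0.9804  0.1969 -0.0016] 0.0698298210497278 [0.6017 0.2011 0.2634] [0.5667 0.1861 0.255 ]
```

View pics/seat.png

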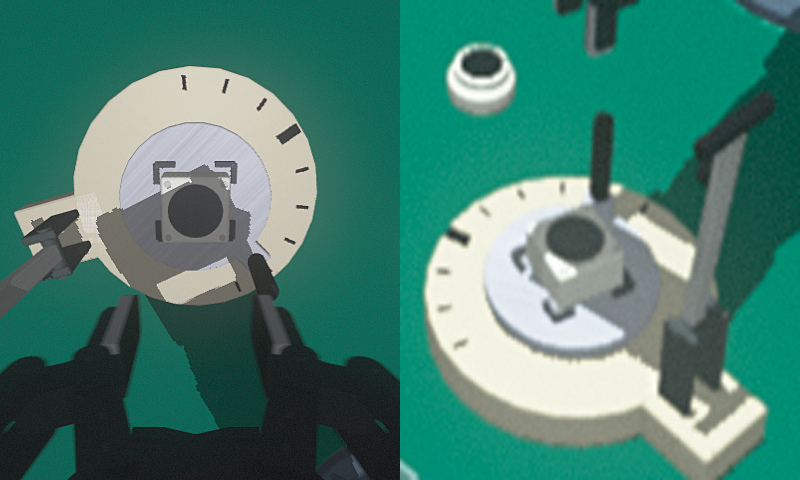

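The carrier sits squarely between all four guides (centre 540.1, 48.6; angle 63.4°), with the post at the fourth click. Bar measured in both views at (0.568, 0.190, ~0.254), which gives a clamp angle of about 1.68. Now I'll go behind the bar with the fingers shut.

Call:
move_arm --rows '[[[0,0,-28],[0,0,0],0],[[0,0,-28],[0,0,0],0],[[0,0,0],[0,0,-7],0],[[0,0,0],[0,0,-7],0],[[0,0,0],[0,0,-7],0],[[0,0,0],[0,0,-7],0],[[0,0,0],[0,0,-7],0],[[0,0,0],[0,0,-7],0],[[0,0,0],[0,0,-7],0],[[0,0,0],[0,0,-7],0]]'

```text
time: 16.55
eef_pos: [0.5407, 0.049, 0.3226]
eef_rot: [-3.036, -0.806, 0.003]
force: [-0.7, 0.3, -0.1]
opening: 0.001
```

Call:
move_arm --rows '[[[0,0,0],[0,0,-7],0],[[0,0,0],[0,0,-7],0],[[0,0,0],[0,0,-7],0],[[0,0,0],[0,0,-7],0],[[0,0,0],[0,0,-7],0],[[0,0,0],[0,0,-7],0],[[0,0,0],[0,0,-7],0],[[0,0,0],[0,0,0],0],[[0,0,0],[0,0,0],0]]'

```text
time: 17.3
eef_pos: [0.5408, 0.049, 0.323]
eef_rot: [-2.438, -1.98, 0.002]
force: [0.1, 0.2, -1.0]
opening: 0.002
```

```bash
cat > cl.py <<'E'
from h import *
H=np.array([.5643,.1721,.089]);ey=np.array([.194,.981,0]);
def tcp(th,r=.150,off=.006):
    K=r*np.array([-np.cos(th),np.sin(th)])+off*np.array([np.sin(th),np.cos(th)])
    return K+np.array([.011,.025])
def world(s,h): return H+s*ey+np.array([0,0,h])
E
python3 - <<'E'
from cl import *
togo(world(.048,.177),78.8)
s=robot.get_obs()["opening"];print(s)
ths=np.r_[1.68:0.02:-.07]
p=np.array([tcp(t) for t in ths]);print(np.round(p[0]*1000,1));d=np.diff(p,axis=0)*1000
for t,x in zip(ths[1:],d):print(round(t,2),np.round([x[0],-x[1]],1),end="; ")
c=grab("top");f=c["depth"]
v,u=np.mgrid[0:480,0:640];P=(c["cw"][:3,3]+rays(c,np.c_[u.ravel(),v.ravel()])*f.reshape(-1,1));r=np.hypot(P[:,0]-.54,P[:,1]-.0495)
g=P[(r<.022)&(P[:,2]<.1)];print("cap z",len(g),np.median(g[:,2]) if len(g) else "")
E
```

```text
t 17.3 pos [0.5408 0.049  0.323 ] yaw 78.18 shift [173.3  -2.6  56.9] az -0.62 tilt [-0.001  0.    -1.   ]
0.002189112339629142
[ 33.3 173.5]
1.61 [-10.4  -1.2]; 1.54 [-10.5  -0.5]; 1.47 [-10.5   0.3]; 1.4 [-10.5   1. ]; 1.33 [-10.4   1.7]; 1.26 [-10.2   2.5]; 1.19 [-10.    3.2]; 1.12 [-9.8  3.9]; 1.05 [-9.5  4.5]; 0.98 [-9.1  5.2]; 0.91 [-8.8  5.8]; 0.84 [-8.3  6.4]; 0.77 [-7.9  7. ]; 0.7 [-7.4  7.5]; 0.63 [-6.8  8. ]; 0.56 [-6.2  8.5]; 0.49 [-5.6  8.9]; 0.42 [-5.   9.2]; 0.35 [-4.3  9.6]; 0.28 [-3.7  9.9]; 0.21 [-3.  10.1]; 0.14 [-2.2 10.3]; 0.07 [-1.5 10.4]; cap z 0
```

Call:
move_arm --rows '[[[34.7,-0.5,0],[0,0,-0.6],0],[[34.7,-0.5,0],[0,0,0],0],[[34.7,-0.5,0],[0,0,0],0],[[34.7,-0.5,0],[0,0,0],0],[[34.7,-0.5,0],[0,0,0],0],[[0,0,0],[0,0,0],0],[[0,0,28],[0,0,0],0],[[0,0,29],[0,0,0],0],[[0,0,0],[0,0,0],0]]'

```text
time: 18.1
eef_pos: [0.5698, 0.2192, 0.2613]
eef_rot: [-2.424, -1.993, 0.013]
force: [-0.6, -0.5, -1.6]
opening: 0.003
```

Run:
```python
from cl import *
togo(world(*tcp(1.68)),78.8);print(robot.get_obs()["force"])
c=grab("scene");cv2.imwrite("pics/behind.png",cv2.resize(c["frame"][150:310,330:470],(525,600),interpolation=cv2.INTER_CUBIC)[:,:,::-1])
```

```text
t 18.1 pos [0.5698 0.2192 0.2613] yaw 78.83 shift [-13.9   3.7  -1.2] az 0.03 tilt [-0.008 -0.003 -1.   ]
[-0.56350408 -0.470509   -1.5766447 ]
```

View pics/behind.png

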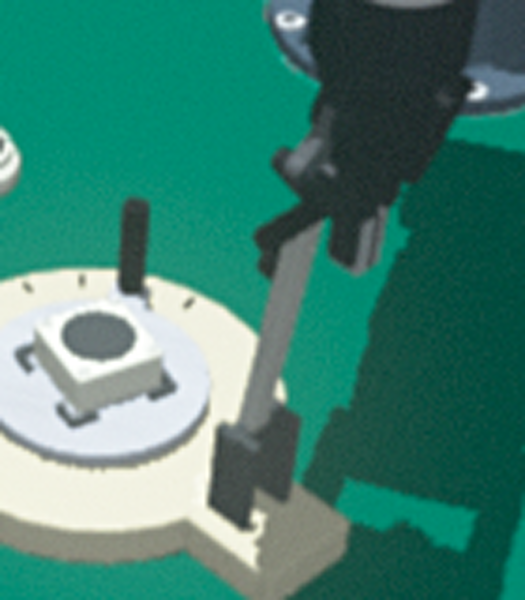

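The fingertips are behind the upright bar (at 355,245 in the crop) and the carrier lies flat between the guides. Folding the arm over.

Call:
move_arm --rows '[[[-7,2,0],[0,0,0],0],[[-7,1,0],[0,0,0],0],[[-10.4,0,-1.2],[0,0,0],0],[[-10.5,0,-0.5],[0,0,0],0],[[-10.5,0,0.3],[0,0,0],0],[[-10.5,0,1],[0,0,0],0],[[-10.4,0,1.7],[0,0,0],0]]'

```text
time: 18.73
eef_pos: [0.5621, 0.1528, 0.266]
eef_rot: [2.424, 1.997, 0.001]
force: [0.7, 1.6, 1.5]
opening: -0.001
```

Run:
```python
from cl import *
togo(world(*tcp(1.33)),78.8);print(robot.get_obs()["force"])
```

```text
t 18.73 pos [0.5621 0.1528 0.266 ] yaw 78.97 shift [ 0.4 -1.5  4.9] az 0.17 tilt [ 0.001  0.    -1.   ]
[0.67520572 1.57952208 1.49423463]
```

Call:
move_arm --rows '[[[-10.2,0,4],[0,0,0],0],[[-10,0,4.5],[0,0,0],0],[[-9.8,0,4],[0,0,0],0],[[-9.5,0,4.5],[0,0,0],0],[[-9.1,0,5.2],[0,0,0],0],[[-8.8,0,5.8],[0,0,0],0],[[-8.3,0,6.4],[0,0,0],0],[[-7.9,0,7],[0,0,0],0],[[0,0,0],[0,0,0],0]]'

```text
time: 19.48
eef_pos: [0.5473, 0.0805, 0.2223]
eef_rot: [-2.424, -1.996, 0.004]
force: [0.4, -0.7, -0.4]
opening: 0.003
```

Run:
```python
from cl import *
togo(world(*tcp(.77)),78.8);print(robot.get_obs()["force"])
c=grab("scene");cv2.imwrite("pics/half.png",cv2.resize(c["frame"][150:310,330:470],(525,600),interpolation=cv2.INTER_CUBIC)[:,:,::-1])
```

```text
t 19.48 pos [0.5473 0.0805 0.2223] yaw 78.95 shift [ 0.7 -1.1 -0.4] az 0.15 tilt [-0.003 -0.001 -1.   ]
[ 0.40843876 -0.67391719 -0.38556248]
```

View pics/half.png

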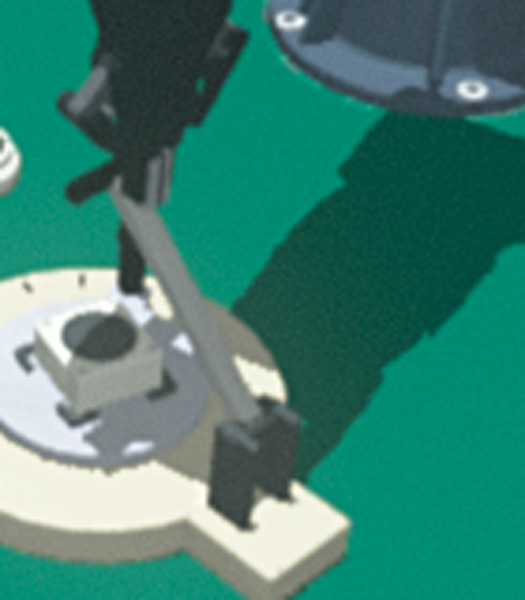

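The arm is over at about 45° with the fingertip on its back near the bar. Continuing down.

Call:
move_arm --rows '[[[-7.4,0,7.5],[0,0,0],0],[[-6.8,0,8],[0,0,0],0],[[-6.2,0,8.5],[0,0,0],0],[[-5.6,0,8.9],[0,0,0],0],[[-5,0,9.2],[0,0,0],0],[[-4.3,0,9.6],[0,0,0],0],[[-3.7,0,9.9],[0,0,0],0],[[-3,0,10.1],[0,0,0],0],[[0,0,0],[0,0,0],0]]'

```text
time: 20.28
eef_pos: [0.539, 0.0402, 0.15]
eef_rot: [-2.423, -1.996, 0.004]
force: [-1.0, 0.1, 0.0]
opening: 0.001
```

Run:
```python
from cl import *
togo(world(*tcp(.0)),78.8);print(robot.get_obs()["force"],tcp(.21),tcp(.0))
```

```text
t 20.28 pos [0.539  0.0402 0.15  ] yaw 78.97 shift [-4.6 -0.7 30. ] az 0.17 tilt [-0.003  0.    -1.   ]
[-0.99550864  0.13575624  0.02193052] [-0.13445388  0.06213717] [-0.139  0.031]
```

Call:
move_arm --rows '[[[-2,0,8],[0,0,0],0],[[-1.5,0,8],[0,0,0],0],[[-1,0,6],[0,0,0],0],[[0,0,4],[0,0,0],0],[[0,0,3],[0,0,0],0],[[0,0,0],[0,0,0],0]]'

```text
time: 20.78
eef_pos: [0.539, 0.0363, 0.1228]
eef_rot: [-2.424, -1.998, 0.001]
force: [0.0, -1.1, -0.7]
opening: 0.002
```

Call:
move_arm --rows '[[[0,0,1],[0,0,0],0],[[0,0,1],[0,0,0],0],[[0,0,0],[0,0,0],0]]'

```text
time: 21.03
eef_pos: [0.5393, 0.0363, 0.1215]
eef_rot: [2.424, 1.998, 0.0]
force: [0.3, -0.7, 0.8]
opening: -0.002
```

Call:
move_arm --rows '[[[0,0,1],[0,0,0],0],[[0,0,1],[0,0,0],0]]'

```text
time: 21.2
eef_pos: [0.5395, 0.0362, 0.12]
eef_rot: [2.424, 1.998, 0.001]
force: [-7.4, -0.4, 21.5]
opening: 0.005
```

Call:
move_arm --rows '[[[0,0,1],[0,0,0],0],[[0,0,1],[0,0,0],0]]'

```text
time: 21.37
eef_pos: [0.5397, 0.0362, 0.1197]
eef_rot: [2.423, 1.998, 0.001]
force: [-14.7, -1.6, 42.3]
opening: 0.002
```

Run:
```python
from cl import *
togo(world(*tcp(.0)),78.8);print(robot.get_obs()["force"])
c=grab("scene");f=c["frame"].astype(int);np.save("down",c,allow_pickle=True)
v,u=np.mgrid[0:480,0:640];P=(c["cw"][:3,3]+rays(c,np.c_[u.ravel(),v.ravel()])*c["depth"].reshape(-1,1)).reshape(480,640,3)
s=(P-H)@ey;x=(P-H)@np.array([.981,-.194,0]);h=P[:,:,2]
for lo in(-.11,-.09,-.07,-.05):
    g=(abs(x)<.007)&(s>lo)&(s<lo+.02)&(h>.08)&(h<.14);print(lo,g.sum(),np.median(h[g]) if g.any() else "")
cv2.imwrite("pics/down.png",cv2.resize(f[170:310,300:440].astype(np.uint8),(600,600),interpolation=cv2.INTER_CUBIC)[:,:,::-1])
```

```text
t 21.37 pos [0.5397 0.0362 0.1197] yaw 79.01 shift [-0.9 -2.2 -0.3] az 0.21 tilt [ 0.001 -0.    -1.   ]
[-14.73645392  -1.60045915  42.33427467]
-0.11 39 0.09426795986883119
-0.09 50 0.09421036899147356
-0.07 44 0.09461034356806092
-0.05 49 0.09476349125279926
```

Hard stop right at the expected height: arm top level at 94–95 mm along its whole length, with force rising to 42 N at the fingertips. Backing off and checking.

Call:
move_arm --rows '[[[0,0,-4],[0,0,0],0],[[0,0,-15],[0,0,0],0],[[0,0,-35],[0,0,0],0],[[0,0,-35],[0,0,0],0],[[-20,0,-30],[0,0,0],0],[[-35,0,-10],[0,0,0],0],[[-35,0,0],[0,0,0],0],[[-35,0,0],[0,0,0],0],[[0,0,0],[0,0,0],0],[[0,0,0],[0,0,0],0]]'

```text
time: 22.25
eef_pos: [0.5152, -0.0878, 0.2465]
eef_rot: [2.427, 1.995, 0.0]
force: [0.2, 0.1, -0.6]
opening: -0.002
```

Run:
```python
from cl import *
print(robot.get_obs()["time"],robot.get_obs()["force"])
c=grab("scene");f=c["frame"].astype(int);w=grab("wrist");t=grab("top")
def cl(c):
    v,u=np.mgrid[0:480,0:640];return (c["cw"][:3,3]+rays(c,np.c_[u.ravel(),v.ravel()])*c["depth"].reshape(-1,1)).reshape(480,640,3)
ex=np.array([.981,-.194,0])
for n,q in(("scene",c),("wrist",w)):
    P=cl(q);s=(P-H)@ey;x=(P-H)@ex;h=P[:,:,2]
    for lo in(-.15,-.11,-.07,-.04):
        g=(abs(x)<.006)&(s>lo)&(s<lo+.02)&(h>.08)&(h<.14);print(n,"arm",lo,g.sum(),np.median(h[g]).round(4) if g.any() else "")
    g=(np.hypot(P[:,:,0]-.54,P[:,:,1]-.0495)<.042)&(h>.06)&(h<.083);print(n,"carrier top",g.sum(),np.percentile(h[g],[50,75,90]).round(4))
    g=(h>.108)&(h<.122)&(q["frame"].max(2)<100)&(np.hypot(P[:,:,0]-.459,P[:,:,1]-.022)<.03);p=P[g].mean(0)-[.54,.0495,0];print(n,"post",g.sum(),np.degrees(np.arctan2(p[1],p[0])).round(1))
cv2.imwrite("pics/fin.png",np.hstack([cv2.resize(c["frame"][165:305,300:440],(400,400),interpolation=cv2.INTER_CUBIC),cv2.resize(t["frame"][100:400,130:500],(400,400))])[:,:,::-1])
```

```text
22.25 [ 0.2426568   0.09564231 -0.59650043]
scene arm -0.15 34 0.0946
scene arm -0.11 32 0.095
scene arm -0.07 41 0.0951
scene arm -0.04 39 0.0943
scene carrier top 371 [0.0731 0.0748 0.0764]
scene post 33 -162.8
wrist arm -0.15 606 0.0954
wrist arm -0.11 0 
wrist arm -0.07 0 
wrist arm -0.04 0 
wrist carrier top 4144 [0.0743 0.0749 0.0755]
wrist post 663 -160.4
```

View pics/fin.png

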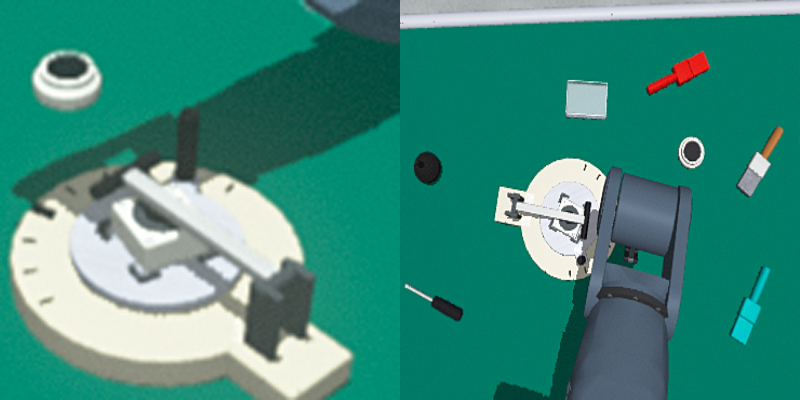

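The final view shows the arm level across the carrier, the carrier down between the guides, the post at the fourth click, and the bystanders in view unmoved. Handing in.

```bash
python3 -c "
from h import *
print(robot.close_job())"
```

```text
the job is handed in; nothing more can be done
None
```

The job is done and handed in at about 22 s of the 72 s allowed. I turned the stage by its post from three clicks anticlockwise to the fourth click clockwise, seated the carrier between the guides, then folded the clamp arm fully down. The robot was clear of everything at hand-in.

**Last checks:**
- **Post:** it measured −160.4° and −162.8° in two views, against a target of −161.3°.
- **Carrier:** its top is at 74–75 mm (seated is 74 mm). Before clamping, it was within 1 mm and about 0.1° of the nest centre and angle.
- **Clamp:** the arm top is level at 94–95 mm along its length (95 mm expected), so it is fully down.

**Checks that failed or were less certain:**
- A first carrier-cap measurement was spoiled by shadow and dropped. I used the outline of the carrier's top instead.
- Two height checks on the seated carrier also failed: the fingers spoiled one and the other had no view. The height was only confirmed after clamping.
- The fingertips briefly pressed the lowered arm with 42 N at the hard stop. That was the fingertips, not the gripper's body, and wrist force was far below its limit.
- In the last top view, pot_b was hidden under the robot, so I did not recheck its position. The other bystanders looked unmoved by eye.

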